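# Touch open the photometer lid

## Robot

A 6-joint arm with a two-finger parallel gripper is mounted at the origin on the work surface. World frame = base frame: x ahead of the robot, y to its left, z up, the work surface at z = 0. Lengths are in mm, angles in rad, forces in N, time in s.
With the tool pointing down it reaches from about 300 to 775 mm from the base axis. Payload 14.6 kg.
Tool frame: the origin (TCP) lies on the front face of the gripper's body, between the roots of the fingers; the fingertips stand 97 mm ahead of it and the grasp point (between the pads) lies 78 mm ahead of it; z points along the fingers, y is the line along which they close (so a half turn about z gives the same grasp; the last joint's range is limited). The gripper opens to 94 mm and grips with 3 to 60 N. Pads are 16 mm wide; open, the fingers measure 119 mm over their backs; the gripper's body (75 mm by 177 mm) begins 78 mm behind the grasp point.
Start: joints at [-1.287, 0.3, 1.521, -0, 1.321, -0.067], TCP at [189, -516.497, 302.646] pointing down, gripper open.
Joint ranges: [-3.03, 3.03], [-0.79, 2.21], [0.23, 2.52], [-1.04, 4.18], [0, 3.07], [-2.55, 2.55]. Speed limits (rad/s): [2.22, 2.22, 2.57, 3.14, 3.14, 3.14].

## Interface

Orientations are given as [roll, pitch, yaw] about the fixed x, y, z axes, in that order (R = Rz(yaw) Ry(pitch) Rx(roll)).
In Python, from cell import * gives the robot as it stands.
- The arm moves only by the tool carry_out, never from a script. Its arguments are lists of equal length, an entry for each row: "slide": the shift along the world's x, y, z scaled (see below), a list of three; "dr": the turn, a rotation vector about the world's x, y, z scaled (see below), a list of three; "gripper": the opening in per cent of the stroke, from 0 (shut) to 100 (fully open). A call has 1 to 10 rows; each row is the pose to reach, as a shift and turn from the pose commanded when the call began, turning the shorter way round; what a row does not reach only later rows make up. The controller multiplies each number of a shift by 0.25 m and each number of a turn by 360 degrees. A row lasts 1/12 s, in which the tool goes at most 41.7 mm and 7.16 degrees, less where a joint would pass 70% of its speed; a pose out of reach is approached as far as the arm can. A call with a number of a shift or a turn outside -1 to 1 is refused whole. A call with a gripper value outside its range is refused whole. The fingers move at their own pace and stop on an object; "newtons" is the grip in N (left out, the last holds). Time passes only in rows, so rows that repeat a pose let the fingers close. It gives the time, the measured TCP pose, the force, the opening and the grip force at its end, in the units of the state.
- read_state(): the state, without advancing time (a new reading comes with each control period).
- camera(name): name is "side" or "top"; returns the picture (420x560x3 uint8, red, green, blue); there is no depth.
- camera_model(name): a dict with "vfov" (degrees; the focal length in pixels is half the picture's height over the tangent of half this angle, whatever the lens; pixels are square), "cx", "cy" (the principal point, pixels), "k1" (the pictures are not rectified: a ray, as slopes to the right and down, at radius r is drawn at 1 + k1 r^2 times it, then the intrinsics apply), "R" (3x3) and "t" (3): a world point X has camera coordinates R X + t. Camera axes: x right, y down, z forward; pixel columns grow to the right and rows downward; lengths in mm; the calibration is good to about 2 mm. A picture is of the moment at which its call begins. camera_model takes no time and is no camera call.
- sign_off(): hands the job in; it is judged then, once.
The state is a dict: "clock": time; "joints": joint angles; "qd": joint speeds; "effort": joint torques, N m; "eef_pos": TCP position; "eef_rot": TCP orientation; "wrist_force": force on the tool from outside, world axes, zero at the start; "moment": the same for the moment, N m; "finger_gap": finger opening in mm; "finger_force": force on a finger pad.
Only numpy, scipy, OpenCV 4.12 (cv2) and the standard library are available. Lean on these libraries where they do the work, as an engineer would, in place of code of your own. Each camera call takes 0.05 s, during which the arm holds its last target. There are 200 camera calls.

## Task

Open the lid of the photometer with the blue touch pad for the next sample: press the pad so that the catch lets go and the lid springs ajar, then with a fingertip push the lid up and over until it rests fully open on its own. Use the fingertips only, without gripping the lid or picking anything up. Leave the yellow photometer shut and the glassware and bottles standing where they are.

Things in the scene. Friction and masses are not known exactly. Their poses are not given: they have to be found in the camera images.
- blue_unit: Photometer with blue pad, fixed: white case 200 (x) x 160 (y) mm, blue band on its front (own -x); origin under its centre, on the bench; z up. Deck under the lid 100 mm above the bench, with a well 85 x 100 x 50 mm deep; cheeks beside the lid, 12 mm wide, and the housing behind it reach 119 mm. Without the press the lid cannot be opened.
- blue_lid (a joint): blue lid's hinge angle, rad: 0 shut and caught; below 0 pressed, stop at -0.05; above 0 open, front edge up. Touch latch: pressed past -0.03 (4 mm at the pad, 2 to 3 N) the catch lets go; as the finger leaves, a sprung pin quickly lifts the lid to 0.51 (ajar), where it rests. Above that it swings freely: before 1.5 it falls back to ajar, past 1.57 to its stop at 1.85, fully open.
- blue_pad (a point): Middle of the blue touch pad (60 mm along y, 26 along x) on that lid's top, 17 mm behind its front edge, 118.5 mm above the bench when shut. Turns with the lid: x from front edge to hinge, z out of its top. Lid: grey plate 135 (x) x 122 (y) x 10 mm; below it, 45 mm to +y, 20 mm behind the front edge, hangs a steel striker 14 mm wide, 20 mm long.
- blue_hinge (a point): Middle of the blue lid's hinge line, which runs along the unit's y: 50 mm behind the unit's centre, 107 mm above the bench, level with the underside of the shut lid; the lid's front edge is 135 mm from it. Axes as the unit's.
- yellow_unit: Photometer with yellow pad, fixed: white case 200 (x) x 160 (y) mm, yellow band on its front (own -x); origin under its centre, on the bench; z up. Deck under the lid 100 mm above the bench, with a well 85 x 100 x 50 mm deep; cheeks beside the lid, 12 mm wide, and the housing behind it reach 119 mm. Without the press the lid cannot be opened.
- yellow_lid (a joint): yellow lid's hinge angle, rad: 0 shut and caught; below 0 pressed, stop at -0.05; above 0 open, front edge up. Touch latch: pressed past -0.03 (4 mm at the pad, 2 to 3 N) the catch lets go; as the finger leaves, a sprung pin quickly lifts the lid to 0.51 (ajar), where it rests. Above that it swings freely: before 1.5 it falls back to ajar, past 1.57 to its stop at 1.85, fully open.
- yellow_pad (a point): Middle of the yellow touch pad (60 mm along y, 26 along x) on that lid's top, 17 mm behind its front edge, 118.5 mm above the bench when shut. Turns with the lid: x from front edge to hinge, z out of its top. Lid: grey plate 135 (x) x 122 (y) x 10 mm; below it, 45 mm to +y, 20 mm behind the front edge, hangs a steel striker 14 mm wide, 20 mm long.
- yellow_hinge (a point): Middle of the yellow lid's hinge line, which runs along the unit's y: 50 mm behind the unit's centre, 107 mm above the bench, level with the underside of the shut lid; the lid's front edge is 135 mm from it. Axes as the unit's.
- jar: Loose glass jar with a blue cap, 48 mm across, 85 mm tall, standing; origin at its underside.
- beaker: Loose glass beaker, 68 mm across, 90 mm tall; origin at its underside.
- tumbler: Loose orange drinking tumbler, 72 mm across, 185 mm tall; origin at its underside.
- wash_bottle: Loose white wash bottle with a blue cap, 66 mm across, 170 mm tall; origin at its underside.
Not all that is in view belongs to the job. Leave any green look-alike of the beaker alone.

How it is judged:
By the outcome, as a careful person would: the job done as asked, in the order asked, and still so for the second after the job is handed in, with the robot touching nothing.
It also fails if it takes over 54 s, if anything falls off the work surface, if the arm or the gripper's body presses on something with over 40 N, if the wrist force passes 120 N, or if a joint passes its speed limit or range.

## Working session

There is one attempt and no reset: what is moved stays moved. The work goes in short steps, Python scripts to look and compute and a tool call to move; the robot and the scene stay as the last step left them, time stands still between calls to the robot, and variables do not carry over. Pictures are saved under pics/ and viewed, at most 10 in all, crops included, and the job is handed in when it is done.

Besides the shell and the picture viewer there is one more tool, called after "Emit:" as name(argument=value, ...) on one line, values as JSON. carry_out: Moves the arm, as the interface text tells. Its arguments: {"type":"object","properties":{"slide":{"type":"array","items":{"type":"array","items":{"type":"number","minimum":-1,"maximum":1}}},"dr":{"type":"array","items":{"type":"array","items":{"type":"number","minimum":-1,"maximum":1}}},"gripper":{"type":"array","items":{"type":"number"}},"newtons":{"type":"number"}},"required":["slide","dr","gripper"]}

```bash
mkdir -p pics; python3 - <<'E'
from cell import *
import cv2,numpy as np
a=camera("top");b=camera("side")
np.save("top0.npy",a);np.save("side0.npy",b)
cv2.imwrite("pics/a.png",cv2.cvtColor(a,cv2.COLOR_RGB2BGR));cv2.imwrite("pics/b.png",cv2.cvtColor(b,cv2.COLOR_RGB2BGR))
for n in("top","side"):print(camera_model(n))
print(read_state())
E
```

```text
{'vfov': 54.84245642970978, 'cx': 276.3291592802539, 'cy': 214.76317801487812, 'k1': -0.09247192682821413, 'R': array([[-0.00483289, -0.99996218,  0.00723081],
       [-0.99680312,  0.00424069, -0.07978448],
       [ 0.0797508 , -0.00759328, -0.99678591]]), 't': array([  -7.41874034,  657.36425021, 1237.1261202 ])}
{'vfov': 51.00395017628181, 'cx': 275.779191687798, 'cy': 206.95275934982496, 'k1': -0.013648601060992993, 'R': array([[-0.94572291, -0.32472564,  0.01270559],
       [-0.18259592,  0.49863294, -0.84736292],
       [ 0.26882504, -0.80369052, -0.53086217]]), 't': array([ 586.07585549,  196.63037405, 1083.52697383])}
{'clock': 0.1, 'joints': array([-1.28657304e+00,  3.00449188e-01,  1.52151233e+00,  8.07120677e-06,
        1.32071625e+00, -6.66146710e-02]), 'qd': array([-0.00090299, -0.00326312, -0.00160702,  0.00030071, -0.00146034,
        0.00020844]), 'effort': array([ 2.19772287e-04, -5.32644296e+01, -3.53284335e+01,  7.08144461e-02,
        2.35041976e-02, -4.07188190e-05]), 'eef_pos': array([ 188.98024048, -516.37217999,  302.12737828]), 'eef_rot': array([-3.14051047e+00, -8.00317601e-05,  3.50835913e-01]), 'wrist_force': array([-0.1955789 , -0.04026259, -0.08381312]), 'moment': array([0.04431984, 0.01255798, 0.03579403]), 'finger_force': 0.0, 'finger_gap': 94.24883678956103}
```

View pics/a.png

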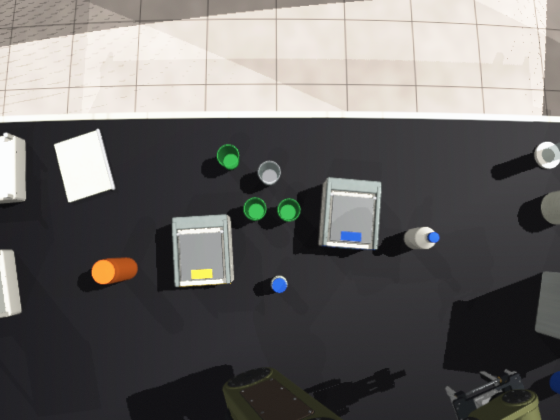

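View pics/b.png

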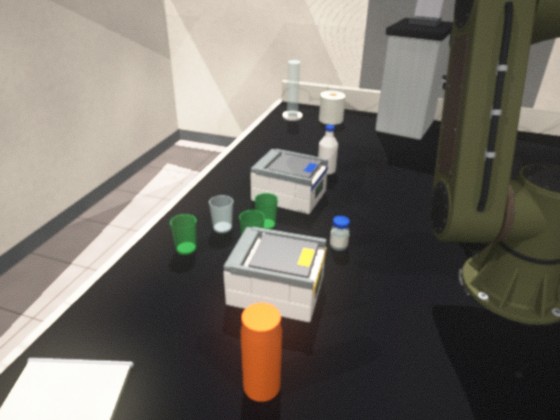

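The top view shows the blue-pad photometer at about (351,214), with its pad at (351,237). The yellow unit is at (203,250) with its pad at (201,274). The side view has the blue pad at (311,168) and the yellow pad at (306,257).

Blue things that could be taken for the pad in the top view:
- pad at (351,237): a rectangle on the grey lid
- jar cap at (279,284)
- wash bottle cap at (433,238)
- blue thing at the edge, (557,383)

I choose (351,237), and will check it in a crop.

```bash
cat >h.py <<'E'
from cell import *
import cv2,numpy as np
def ray(n,uv):
    m=camera_model(n);f=210/np.tan(np.radians(m['vfov']/2))
    K=np.array([[f,0,m['cx']],[0,f,m['cy']],[0,0,1]])
    p=cv2.undistortPoints(np.array(uv,float).reshape(-1,1,2),K,np.array([m['k1'],0,0,0,0]))[:,0]
    d=np.c_[p,np.ones(len(p))]@m['R'];return -m['R'].T@m['t'],d
def plane(n,uv,z):
    c,d=ray(n,uv);return c+d*((z-c[2])/d[:,2])[:,None]
E
python3 - <<'E'
from h import *
for n,box in(("top",(315,170,390,260)),("side",(240,140,335,215))):
    a=np.load(n+"0.npy");h=cv2.cvtColor(a,cv2.COLOR_RGB2HSV)
    for col,lo,hi in(("blue",(108,150,80),(128,255,255)),("yel",(24,150,100),(34,255,255))):
        m=cv2.inRange(h,lo,hi)
        k,l,s,c=cv2.connectedComponentsWithStats(m)
        for i in range(1,k):
            if s[i,4]<25:continue
            r=cv2.minAreaRect(np.argwhere(l==i)[:,::-1].astype(np.float32))
            bx=plane(n,cv2.boxPoints(r),118.5)
            print(n,col,c[i].round(1),s[i,4],"P",plane(n,[c[i]],118.5)[0].round(1),"box",bx[:,:2].round(0).tolist())
    x0,y0,x1,y1=box
    cv2.imwrite(f"pics/c_{n}.png",cv2.cvtColor(cv2.resize(a[y0:y1,x0:x1],None,fx=6,fy=6,interpolation=2),cv2.COLOR_RGB2BGR))
E
```

```text
top blue [350.5 236. ] 165 P [ 587.3 -224.   118.5] box [[599.0, -197.0], [599.0, -252.0], [576.0, -252.0], [576.0, -196.0]]
top blue [433.4 237. ] 96 P [ 582.7 -469.7  118.5] box [[597.0, -454.0], [597.0, -487.0], [568.0, -486.0], [568.0, -453.0]]
top blue [278.9 285.5] 165 P [446.9 -16.  118.5] box [[468.0, 4.0], [468.0, -37.0], [428.0, -36.0], [429.0, 4.0]]
top blue [555.7 380.5] 133 P [ 144.9 -849.8  118.5] box [[175.0, -834.0], [173.0, -861.0], [115.0, -862.0], [117.0, -834.0]]
top yel [201.4 273.6] 153 P [481.4 206.2 118.5] box [[491.0, 235.0], [494.0, 179.0], [472.0, 178.0], [469.0, 233.0]]
side blue [329.4 127.2] 35 P [ 605.  -567.6  118.5] box [[622.0, -584.0], [597.0, -594.0], [588.0, -555.0], [613.0, -546.0]]
side blue [310.2 167.3] 49 P [ 585.8 -223.7  118.5] box [[598.0, -207.0], [590.0, -261.0], [574.0, -241.0], [582.0, -189.0]]
side blue [340.9 221.1] 176 P [435.   37.9 118.5] box [[460.0, 17.0], [421.0, 3.0], [411.0, 57.0], [448.0, 70.0]]
```

View pics/c_top.png

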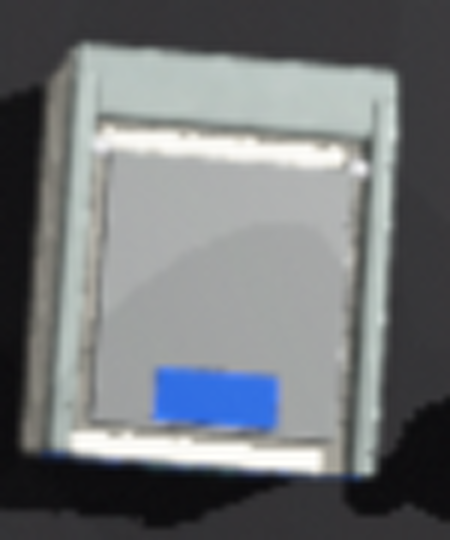

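The crop shows the blue rectangle on the grey lid, near the front edge of the case. The two rays agree at (587,-224), and the measured size of about 56 x 23 mm fits the pad. Next I get the unit's yaw from the corners of the case top, and start the approach high up with the gripper closing.

```bash
python3 - <<'E'
from h import *
# crop px -> image
g=lambda p:[(315+p[0]/6-.4,170+p[1]/6-.4)]
for a,b,t in(((85,44),(395,71),'y'),((70,425),(325,440),'y'),((155,367),(278,377),'y'),((155,420),(277,430),'y'),((83,44),(56,450),'x'),((397,71),(375,475),'x'),((107,150),(93,420),'x')):
    A=plane("top",g(a),119)[0];B=plane("top",g(b),119)[0];d=A-B
    print(t,A[:2].round(),B[:2].round(),np.linalg.norm(d).round(1),(np.arctan2(-d[0],d[1]) if t=='y' else np.arctan2(d[1],d[0])).round(3))
E
```

```text
y [ 760. -164.] [ 747. -316.] 152.9 -0.088
y [ 575. -153.] [ 567. -277.] 123.8 -0.065
y [ 603. -195.] [ 597. -255.] 60.0 -0.087
y [ 577. -195.] [ 572. -254.] 59.4 -0.088
x [ 760. -163.] [ 563. -146.] 197.8 -0.081
x [ 747. -317.] [ 550. -301.] 197.6 -0.08
x [ 708. -173.] [ 577. -165.] 131.1 -0.067
```

Emit:
carry_out(slide=[[0.8,0.584,0.12],[0.8,0.584,0.12],[0.8,0.584,0.12],[0.8,0.584,0.12],[0.8,0.584,0.12],[0.8,0.584,0.12],[0.8,0.584,0.12],[0.8,0.584,0.12]], dr=[[0,0,-0.067],[0,0,-0.067],[0,0,-0.067],[0,0,-0.067],[0,0,-0.067],[0,0,-0.067],[0,0,-0.067],[0,0,-0.067]], gripper=[0,0,0,0,0,0,0,0])

```text
clock: 0.77
eef_pos: [390.8, -368.9, 332.7]
eef_rot: [-3.141, -0.0, -0.067]
wrist_force: [-1.1, 1.0, 0.2]
finger_gap: 44.1
finger_force: 0.0
```

Emit:
carry_out(slide=[[0.785,0.575,-0.28],[0.785,0.575,-0.28],[0.785,0.575,-0.28],[0.785,0.575,-0.28],[0.785,0.575,-0.28],[0.785,0.575,-0.28],[0.785,0.575,-0.28],[0.785,0.575,-0.28],[0.785,0.575,-0.28],[0.785,0.575,-0.28]], dr=[[0,0,-0.0025],[0,0,-0.0025],[0,0,-0.0025],[0,0,-0.0025],[0,0,-0.0025],[0,0,-0.0025],[0,0,-0.0025],[0,0,-0.0025],[0,0,-0.0025],[0,0,-0.0025]], gripper=[0,0,0,0,0,0,0,0,0,0])

```text
clock: 1.6
eef_pos: [584.2, -228.4, 263.1]
eef_rot: [3.141, -0.0, -0.088]
wrist_force: [-1.2, 0.3, 0.0]
finger_gap: 0.5
finger_force: 0.0
```

Emit:
carry_out(slide=[[0.01,0.012,-0.1],[0.01,0.012,-0.17],[0.01,0.012,-0.17],[0.01,0.012,-0.178],[0.01,0.012,-0.182],[0.01,0.012,-0.186],[0.01,0.012,-0.19],[0.01,0.012,-0.194],[0.01,0.012,-0.198]], dr=[[0,0,0],[0,0,0],[0,0,0],[0,0,0],[0,0,0],[0,0,0],[0,0,0],[0,0,0],[0,0,0]], gripper=[0,0,0,0,0,0,0,0,0])

```text
clock: 2.35
eef_pos: [587.8, -223.9, 213.7]
eef_rot: [3.141, -0.001, -0.086]
wrist_force: [-1.8, -0.8, 4.4]
finger_gap: 0.7
finger_force: 2.0
```

Emit:
carry_out(slide=[[0,0,-0.004],[0,0,-0.008],[0,0,-0.008],[0,0,-0.008]], dr=[[0,0,0],[0,0,0],[0,0,0],[0,0,0]], gripper=[0,0,0,0])

```text
clock: 2.68
eef_pos: [587.8, -223.8, 211.1]
eef_rot: [3.141, -0.0, -0.086]
wrist_force: [-1.3, -0.7, 2.1]
finger_gap: 0.5
finger_force: 1.2
```

Emit:
carry_out(slide=[[0,0,-0.005],[0,0,-0.005],[0,0,-0.005]], dr=[[0,0,0],[0,0,0],[0,0,0]], gripper=[0,0,0])

```text
clock: 2.93
eef_pos: [587.7, -223.8, 209.8]
eef_rot: [3.142, 0.0, -0.086]
wrist_force: [-1.5, -0.6, 1.4]
finger_gap: 0.6
finger_force: 1.2
```

Emit:
carry_out(slide=[[0,0,0.17],[0,0,0.34],[-0.1,0,0.48],[-0.24,0.02,0.48],[-0.4,0.03,0.48],[-0.5,0.04,0.48],[-0.5,0.04,0.48],[-0.5,0.04,0.48]], dr=[[0,0,0],[0,0,0],[0,0,0],[0,0,0],[0,0,0],[0,0,0],[0,0,0],[0,0,0]], gripper=[0,0,0,0,0,0,0,0])

```text
clock: 3.6
eef_pos: [462.3, -213.7, 330.5]
eef_rot: [3.141, -0.001, -0.087]
wrist_force: [0.1, -0.3, 1.2]
finger_gap: 0.5
finger_force: 0.0
```

```bash
python3 - <<'E'
from h import *
a=camera("side");t=camera("top")
im=np.hstack([cv2.resize(a[120:230,220:360],None,fx=3,fy=3),cv2.resize(t[160:270,300:420],None,fx=3,fy=3)])
cv2.imwrite("pics/d.png",cv2.cvtColor(im,cv2.COLOR_RGB2BGR))
E
```

```text
(no output)
```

View pics/d.png

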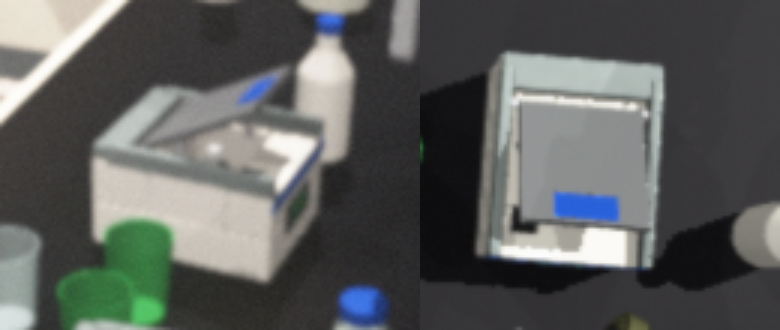

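The lid is ajar: in the left crop it slopes up, with the pad at (257,90). The bottles and glassware have not moved. Next I tilt the fingers 35° forward and bring the tips in front of and below the lid's front edge.

Emit:
carry_out(slide=[[0.11,-0.012,-0.32],[0.11,-0.012,-0.32],[0.11,-0.012,-0.32],[0.11,-0.012,-0.32],[0.11,-0.012,-0.32],[0.11,-0.012,-0.32],[0.11,-0.012,-0.32],[0.11,-0.012,-0.32]], dr=[[-0.008,-0.097,0],[-0.008,-0.097,0],[-0.008,-0.097,0],[-0.008,-0.097,0],[-0.008,-0.097,0],[-0.008,-0.097,0],[-0.008,-0.097,0],[-0.008,-0.097,0]], gripper=[0,0,0,0,0,0,0,0])

```text
clock: 4.37
eef_pos: [490.9, -216.8, 249.7]
eef_rot: [-3.139, -0.61, -0.086]
wrist_force: [0.3, 0.3, -0.4]
finger_gap: 0.5
finger_force: 0.0
```

```bash
python3 - <<'E'
from h import *
from scipy.spatial.transform import Rotation as Ro
s=read_state();R=Ro.from_euler('xyz',s['eef_rot']).as_matrix();p=s['eef_pos'];print(p.round(1),R[:,2].round(3),R[:,1].round(3))
ux=np.array([.9966,-.083])
tip=p+97*R[:,2];d=tip[:2]-[705,-234.5];print("tip s,lat,z",d@ux,d@[.083,.9966],tip[2])
off=97*R[:,2]
for w in[(-140,140),(-107,144),(-92.5,165),(-66.7,188.4),(-44.6,200),(-24,206),(-6.5,207),(2,207),(8,206)]:
    q=np.r_[np.array([705,-234.5])+w[0]*ux,w[1]]-off
    print(w,((q-p)/250).round(3))
E
```

```text
[ 490.9 -216.8  249.7] [ 0.571 -0.047 -0.82 ] [-0.085 -0.996 -0.002]
tip s,lat,z -159.2856760176566 -0.054835814791078887 170.15206001357438
(-140, 140) [ 0.077 -0.006 -0.121]
(-107, 144) [ 0.208 -0.017 -0.105]
(-92.5, 165) [ 0.266 -0.022 -0.021]
(-66.7, 188.4) [ 0.369 -0.031  0.073]
(-44.6, 200) [ 0.457 -0.038  0.119]
(-24, 206) [ 0.539 -0.045  0.143]
(-6.5, 207) [ 0.609 -0.051  0.147]
(2, 207) [ 0.643 -0.053  0.147]
(8, 206) [ 0.667 -0.055  0.143]
```

Emit:
carry_out(slide=[[0.04,-0.003,-0.121],[0.08,-0.006,-0.121],[0.14,-0.012,-0.121],[0.18,-0.015,-0.115],[0.208,-0.017,-0.105],[0.227,-0.019,-0.077],[0.247,-0.02,-0.049],[0.266,-0.022,-0.021],[0.3,-0.025,0.01],[0.3,-0.025,0.01]], dr=[[0,0,0],[0,0,0],[0,0,0],[0,0,0],[0,0,0],[0,0,0],[0,0,0],[0,0,0],[0,0,0],[0,0,0]], gripper=[0,0,0,0,0,0,0,0,0,0])

```text
clock: 5.2
eef_pos: [566.5, -223.3, 255.0]
eef_rot: [-3.141, -0.615, -0.086]
wrist_force: [-0.4, -0.1, 0.9]
finger_gap: 0.1
finger_force: 0.2
```

```bash
python3 - <<'E'
from h import *
a=camera("side");t=camera("top")
im=np.hstack([cv2.resize(a[90:230,220:380],None,fx=3,fy=3),cv2.resize(t[160:300,310:410],None,fx=3,fy=3)])
cv2.imwrite("pics/e.png",cv2.cvtColor(im,cv2.COLOR_RGB2BGR))
E
```

```text
(no output)
```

View pics/e.png

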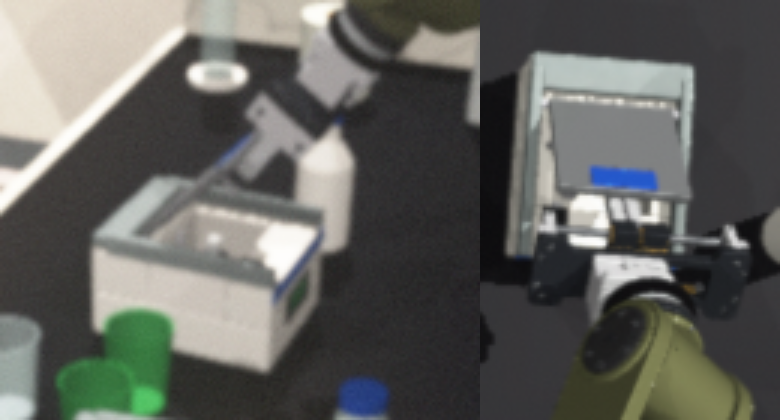

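The lid is raised to roughly 0.8 rad and rests on the fingers: its edge is near (235,165) in the left crop, and the fingers are under the pad at (625,205) in the right crop. Forces are small, so I continue over the top.

Emit:
carry_out(slide=[[0.035,-0.003,0.035],[0.069,-0.006,0.063],[0.115,-0.01,0.088],[0.157,-0.013,0.109],[0.2,-0.017,0.122],[0.239,-0.02,0.133],[0.275,-0.023,0.136],[0.309,-0.026,0.137],[0.343,-0.028,0.137],[0.367,-0.03,0.133]], dr=[[0,0,0],[0,0,0],[0,0,0],[0,0,0],[0,0,0],[0,0,0],[0,0,0],[0,0,0],[0,0,0],[0,0,0]], gripper=[0,0,0,0,0,0,0,0,0,0])

```text
clock: 6.13
eef_pos: [657.2, -230.5, 285.4]
eef_rot: [-3.139, -0.611, -0.087]
wrist_force: [-1.0, 0.3, 0.3]
finger_gap: 0.5
finger_force: 0.0
```

Emit:
carry_out(slide=[[0.03,-0.002,0],[0.05,-0.004,0],[0.05,-0.004,0],[0.05,-0.004,0],[0.05,-0.004,0]], dr=[[0,0,0],[0,0,0],[0,0,0],[0,0,0],[0,0,0]], gripper=[0,0,0,0,0])

```text
clock: 6.55
eef_pos: [669.3, -231.5, 285.6]
eef_rot: [-3.139, -0.611, -0.087]
wrist_force: [0.0, -0.3, 0.2]
finger_gap: 0.6
finger_force: 0.0
```

```bash
python3 - <<'E'
from h import *
a=camera("side");t=camera("top")
im=np.hstack([cv2.resize(a[90:230,220:380],None,fx=3,fy=3),cv2.resize(t[130:270,310:410],None,fx=3,fy=3)])
cv2.imwrite("pics/f.png",cv2.cvtColor(im,cv2.COLOR_RGB2BGR))
E
```

```text
(no output)
```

View pics/f.png

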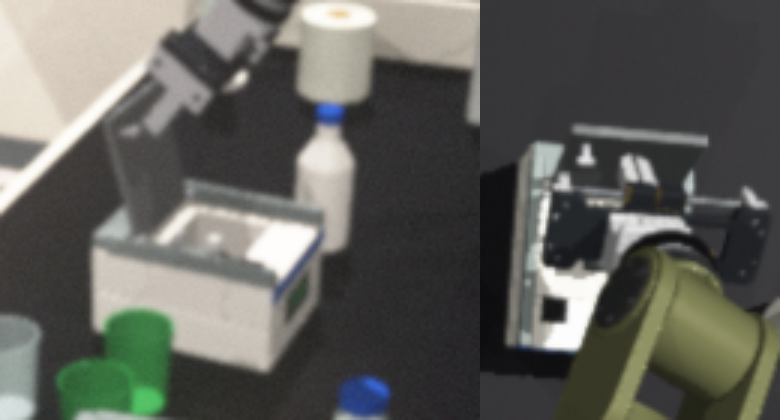

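The lid has gone past vertical to its stop: it leans back in the left crop at (145,165), and its edge is at (640,135) in the right crop. The force is zero. I retreat back and up, then check.

Emit:
carry_out(slide=[[-0.1,0.008,0.05],[-0.22,0.018,0.12],[-0.35,0.029,0.2],[-0.48,0.04,0.28],[-0.6,0.05,0.3],[-0.7,0.058,0.3],[-0.7,0.058,0.3],[-0.7,0.058,0.3],[-0.7,0.058,0.3]], dr=[[0,0,0],[0,0,0],[0,0,0],[0,0,0],[0,0,0],[0,0,0],[0,0,0],[0,0,0],[0,0,0]], gripper=[0,0,0,0,0,0,0,0,0])

```text
clock: 7.4
eef_pos: [494.9, -217.1, 360.9]
eef_rot: [-3.139, -0.612, -0.087]
wrist_force: [-0.2, -0.3, -0.0]
finger_gap: 0.5
finger_force: 0.0
```

```bash
python3 - <<'E'
from h import *
a=camera("side");t=camera("top")
im=np.hstack([a[50:420,100:420],t[50:420,60:470]])
cv2.imwrite("pics/g.png",cv2.cvtColor(im,cv2.COLOR_RGB2BGR))
E
```

```text
(no output)
```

View pics/g.png

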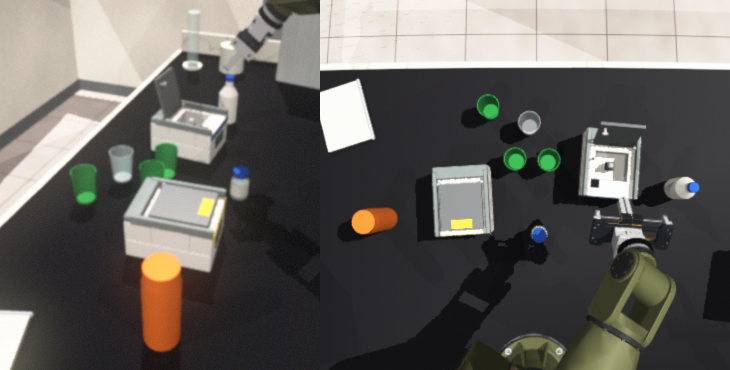

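The blue lid stands fully open, at (168,92) in the left half and with its edge at (622,125) in the right half. The yellow unit is shut, everything else is in place and the arm is clear.

```bash
python3 -c "
from cell import *
print(sign_off())"
```

```text
the job is handed in; nothing more can be done
None
```

The blue photometer's lid was pressed, sprang ajar, and was pushed over with the fingertips until it stood fully open on its own; the yellow unit stayed shut, the glassware and bottles stayed where they were, and the job was handed in at about 7.5 s.

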